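# Move the routing template to the other folding hook

## Task

In the guitar workshop an aluminium template hangs on the folding hook of one wooden upright; the other upright's hook is folded away. Swing the folded hook out and press it firmly home against its stop, move the template onto it, lowering it until the hook carries it before you let go, then fold the emptied hook away and press it home against its stop too. Push the hooks with the side of shut fingers, never pinch them: press home with about 1 kg for a moment, never with 2, and leave the other things on the bench alone.

Things in the scene. Friction and masses are not known exactly. Their poses are not given: they have to be found in the camera images.
- upright_a: Wooden upright, fixed; its hook holds the template at the start and is to be folded at the end. Post 24 (x) x 70 (y) mm, top at z 215 mm, on a 12 mm thick foot (x -70..+30, y +-55 mm). Origin: on the bench under the post's centre. The hook is on its +x face, which looks away from the robot give or take the yaw.
- upright_b: A like upright (same sizes, axes and hook); its hook is empty and folded at the start.
- pivot_a (a point): Where the drawing puts upright_a's vertical hook pivot, at the bar's centre height: x 42, y -22, z 200 mm in the upright's frame, axes parallel to it. The height is true, but the bracket is hand-fitted: both end stops together are turned up to 0.10 rad either way about the pivot, which no pose or joint value shows: feel for the stops.
- pivot_b (a point): The same drawing point on upright_b. Here too the stops are turned up to 0.10 rad either way, and the real bar also lies up to 6 mm above or below this point: feel for it when hanging.
- hook_a (a joint): Hook angle from the folded stop: 0 = folded, bar along the upright's +y (25 mm gap to the post, outer half free past its edge); 1.571 = out, along +x; clockwise from above as it grows; hard stops at both. Level round steel bar, 10 mm thick, 100 mm from pivot to tip, which turns up 12 mm above the bar's top. Friction hinge 0.25 N m (3 to 4 N at 75 mm out), stays where left. Starts at 1.571.
- hook_b (a joint): The same for upright_b's hook (same bar, hinge and stops). Starts at 0 to 0.25.
- template: Aluminium plate, 12 mm thick (x), 0.28 to 0.42 kg, 45 to 65 mm out from the pivot, facing as upright_a, up to 0.12 rad askew in its plane. Origin: middle of the TOP edge of its hole, 5 mm above the bar centre when hung. Hole 32 wide (y) x 40 mm high, z -40..0. Grip tab 44 wide, z 0..40. Body 90 wide, z -120..-40. To pass the tip, hold the origin 12 to 30 mm above the bar top.
- chisel: Bystander, leave alone: blue-handled screwdriver-like awl, 200 mm long, lying. Origin at its underside (lying tools: about its middle).
- spatula: Bystander, leave alone: spatula, 200 mm, lying. Origin at its underside (lying tools: about its middle).
- plane: Bystander, leave alone: small hand plane, 100 x 34 x 34 mm. Origin at its underside (lying tools: about its middle).
- block: Bystander, leave alone: dark sanding block 70 x 40 x 28 mm. Origin at its underside (lying tools: about its middle).
- glue: Bystander, leave alone: white glue bottle, 44 mm across, 110 mm tall. Origin at its underside (lying tools: about its middle).
- spray: Bystander, leave alone: spray can, 60 mm across, 160 mm tall. Origin at its underside (lying tools: about its middle).
- tin: Bystander, leave alone: open steel tin, 70 mm across, 50 mm tall. Origin at its underside (lying tools: about its middle).
There are look-alikes about, which are no part of the job. What is shaped like the upright_a but red is not meant.

How it is judged:
On the way, in this order (a step that is already met when the one before it is completed fails the run):
1. the folded hook (hook_b) is swung out (above 1.51 rad) and pressed against its stop by the fingers with over 6 N, while the template still hangs on upright_a (value of joint hook_b above 1.51 rad and contact force between template and upright_a above 0.8 N and contact force between the fingers and template below 0.05 N and contact force between the fingers and upright_b above 6 N), for 0.1 s.
2. the template, still held by the fingers, is lowered onto upright_b's hook, which bears it (x of template in the frame of upright_b between 0.055 and 0.145 m and y of template in the frame of upright_b between -0.05 and 0.006 m and z of template in the frame of upright_b between 0.193 and 0.216 m and angle between template's own z axis and vertical below 0.3 rad and contact force between template and upright_b above 0.8 N and contact force between the fingers and template above 0.5 N), for 0.1 s.
3. the template hangs on upright_b's hook, let go (x of template in the frame of upright_b between 0.055 and 0.145 m and y of template in the frame of upright_b between -0.05 and 0.006 m and z of template in the frame of upright_b between 0.193 and 0.216 m and angle between template's own z axis and vertical below 0.3 rad and contact force between template and upright_b above 0.8 N and contact force between the fingers and template below 0.05 N), for 0.2 s.
4. the emptied hook (hook_a) is folded (below 0.05 rad) and pressed against its stop by the fingers with over 6 N (value of joint hook_a below 0.05 rad and contact force between the fingers and upright_a above 6 N), for 0.1 s.
At the end, for the whole second after the job is handed in: The template hangs at rest and upright (within 0.3 rad) on upright_b's hook, between post and upturned tip (its origin 55 to 145 mm along that upright's x, -50 to +6 mm along y, 193 to 216 mm up), hook_b stands out (above 1.45 rad), hook_a is folded (below 0.05 rad) (x of template in the frame of upright_b between 0.055 and 0.145 m and y of template in the frame of upright_b between -0.05 and 0.006 m and z of template in the frame of upright_b between 0.193 and 0.216 m and angle between template's own z axis and vertical below 0.3 rad and contact force between template and upright_b above 0.8 N and linear speed of template below 0.05 m/s and value of joint hook_b above 1.45 rad and value of joint hook_a below 0.05 rad); the robot touches nothing.
It fails at once if the fingers press on upright_a or its hook with more than 20 N (contact force between the fingers and upright_a above 20 N).
It fails at once if the fingers press on upright_b or its hook with more than 20 N (contact force between the fingers and upright_b above 20 N).
It fails at once if the template is pressed against upright_a or its hook with more than 20 N (contact force between template and upright_a above 20 N).
It fails at once if the template is pressed against upright_b or its hook with more than 20 N (contact force between template and upright_b above 20 N).
It fails at once if a bystander is moved by more than 20 mm (distance of any of chisel, spatula, plane, block, glue, spray, tin from where it was at the start of the episode above 0.02 m).
It also fails if it takes over 72 s, if anything falls off the work surface, if the arm or the gripper's body presses on something with over 40 N, if the wrist force passes 120 N, or if a joint passes its speed limit or range.

## Robot

A 6-joint arm with a two-finger parallel gripper is mounted at the origin on the work surface. World frame = base frame: x ahead of the robot, y to its left, z up, the work surface at z = 0. Lengths are in m, angles in rad, forces in N, time in s.
With the tool pointing down it reaches from about 0.4 to 0.825 m from the base axis. Payload 7 kg.
Tool frame: the origin (TCP) lies at the very end of the fingers, on their centre line; the grasp point (between the pads) lies 19 mm behind it; z points along the fingers, y is the line along which they close (so a half turn about z gives the same grasp; the last joint's range is limited). The gripper opens to 88 mm and grips with 3 to 60 N. Pads are 19 mm wide; open, the fingers measure 130 mm over their backs; the gripper's body (78 mm by 193 mm) begins 47 mm behind the grasp point.
Start: joints at [-0.918, 0.359, 0.012, 0, -1.224, -0.288], TCP at [0.241, -0.631, 0.227] pointing down, gripper open.
Joint ranges: [-3.07, 3.07], [-1.43, 2.12], [-1.02, 1.25], [-3.03, 1.67], [-3.05, -0], [-3.03, 3.03]. Speed limits (rad/s): [2.39, 2.39, 3.01, 3.14, 3.14, 3.14].

## Interface

Orientations are given as a unit quaternion [w, x, y, z].
In Python, from bench import arm, camera, calibration, cut_out, mark_of gives the robot as it stands.
- The arm moves only by the tool apply_moves, never from a script. Its argument "commands" is text: rows parted by semicolons, each of 7 numbers parted by spaces: the shift along the tool's x, y, z in mm, then the turn, a rotation vector about the tool's x, y, z in rad, then the closure, from -1 (fully open) to 1 (shut), so that 0 is half open. A call has exactly 8 rows; each row shifts and turns the commanded pose from where the row before left it, along the tool's axes as they then stand; what a row does not reach is not made up. A row lasts 1/12 s, in which the tool goes at most 41.7 mm and 7.16 degrees, less where a joint would pass 70% of its speed; a pose out of reach is approached as far as the arm can. A call with a gripper value outside its range is refused whole. The fingers move at their own pace and stop on an object; "squeeze" is the grip in N (left out, the last holds). Time passes only in rows, so rows that do not move let the fingers close, or fill a call up. It gives the time, the measured TCP pose, the force, the opening and the grip force at its end, in the units of the state.
- arm.read_state(): the state, without advancing time (a new reading comes with each control period).
- camera(name): name is "scene" or "top" or "wrist"; returns the picture (400x640x3 uint8, red, green, blue); there is no depth.
- calibration(name): a dict with "fx", "fy", "cx", "cy" (pixels), "rvec" (rotation vector, rad) and "tvec" (3), from world to camera coordinates, as OpenCV has them. Camera axes: x right, y down, z forward; pixel columns grow to the right and rows downward; lengths in m; the calibration is good to about 2 mm. A picture is of the moment at which its call begins: read the wrist's pose just before it. calibration takes no time and is no camera call; for the wrist camera it gives the pose at the moment of the call.
- arm.sign_off(): hands the job in; it is judged then, once.
Trained networks look in the newest picture that a camera, given by its name, has taken for a name from the list of things; names that differ only in an ending like _2 or _b are one class to them, and where a whole thing is asked for, a point or a joint stands for the part that bears it (a point fixed in the world has none). Each returns a list of dicts, best first, with "conf" (0 to 1); they miss things now and then, are a little off and sometimes report something else, mostly with a low value. They report only what shows in the picture. A call takes as long as a camera call. They do not tell look-alikes from the thing itself.
- cut_out(camera, label): "mask" (400x640 bool, what is visible of it).
- mark_of(camera, label): "centre" ([x, y, z] in m, in the coordinates of the camera as it stood for that picture, good to about 4 mm: a listed point, or the origin of a listed thing).
The state is a dict: "time_s": time; "joints": joint angles; "dq": joint speeds; "tau": joint torques, N m; "tool_pos": TCP position; "tool_rot": TCP orientation; "force": force on the tool from outside, world axes, zero at the start; "torque": the same for the moment, N m; "opening": finger opening in m; "grip_force": force on a finger pad.
Only numpy, scipy, OpenCV 4.12 (cv2) and the standard library are available. Lean on these libraries where they do the work, as an engineer would, in place of code of your own. Each camera call takes 0.05 s, during which the arm holds its last target. There are 200 camera calls.

## Working session

There is one attempt and no reset: what is moved stays moved. The work goes in short steps, Python scripts to look and compute and a tool call to move; the robot and the scene stay as the last step left them, time stands still between calls to the robot, and variables do not carry over. Pictures are saved under pics/ and viewed, at most 11 in all, crops included, and the job is handed in when it is done.

Besides the shell and the picture viewer there is one more tool, called after "Call:" as a command line: name --argument value ..., lists and objects as JSON in quotes. apply_moves: Moves the arm, as the interface text tells. Its arguments: {"type":"object","properties":{"commands":{"type":"string"},"squeeze":{"type":"number"}},"required":["commands"]}

```bash
ls; mkdir -p pics
cat > h.py <<'E'
import numpy as np, cv2
from bench import arm,camera,calibration,cut_out,mark_of
from scipy.spatial.transform import Rotation as R
def snap(n,f):
    c=calibration(n); im=camera(n); cv2.imwrite('pics/'+f,im[:,:,::-1]); return im,c
def toW(c,p):
    r=cv2.Rodrigues(np.array(c['rvec'],float))[0]; return r.T@(np.array(p)-np.array(c['tvec']).ravel())
def proj(c,P):
    K=np.array([[c['fx'],0,c['cx']],[0,c['fy'],c['cy']],[0,0,1.]])
    return cv2.projectPoints(np.array(P,float).reshape(-1,3),np.array(c['rvec'],float),np.array(c['tvec'],float),K,None)[0].reshape(-1,2)
E
python3 - <<'E'
from h import *
np.set_printoptions(precision=4,suppress=True)
s=arm.read_state(); print(s)
for n in ['scene','top']:
    im,c=snap(n,n+'1.png')
    print(n,toW(c,[0,0,0]))
    for l in ['upright_a','pivot_a','template']:
        for d in mark_of(n,l): 
            w=toW(c,d['centre']); print(l,round(d['conf'],2),w,proj(c,w)[0])
E
```

```text
pics
{'time_s': 0.0, 'joints': array([-0.9179,  0.3594,  0.0111, -0.0004, -1.2241, -0.2881]), 'dq': array([ 0.0009, -0.0009, -0.0026,  0.0006, -0.0003,  0.0004]), 'tau': array([ -0.0002, -58.2716,  29.3034,   6.9965,   0.0069,  -0.0002]), 'tool_pos': array([ 0.2406, -0.6301,  0.2256]), 'tool_rot': array([-0.0002, -0.1813,  0.9834,  0.0008]), 'force': array([ 0.6462, -0.0231,  0.5249]), 'torque': array([0.0229, 0.0183, 0.021 ]), 'grip_force': 0.0, 'opening': 0.08734554092633566}
scene [ 1.3962 -0.0793  1.0395]
upright_a 0.89 [ 0.4366  0.1609 -0.0034] [407.0095 186.7368]
upright_a 0.67 [ 0.4352 -0.1285 -0.0032] [303.2369 184.9061]
upright_a 0.64 [ 0.5099 -0.3889  0.0009] [205.2719 203.0286]
pivot_a 0.93 [ 0.477  -0.1611  0.2004] [287.8235 140.5431]
pivot_a 0.64 [ 0.556  -0.4128  0.2006] [177.8431 162.0193]
pivot_a 0.57 [0.4767 0.139  0.1991] [411.1257 142.5746]
pivot_a 0.45 [ 0.725  -0.2785  0.0009] [237.0081 271.3725]
template 0.62 [ 0.5299 -0.1683  0.2039] [283.5336 154.6459]
top [ 0.4436 -0.0877  0.947 ]
upright_a 0.76 [ 0.5091 -0.3889  0.0018] [437.4936 257.6456]
upright_a 0.65 [ 0.4293 -0.1303 -0.004 ] [335.722  291.1487]
upright_a 0.57 [0.4367 0.167  0.0011] [216.2633 289.4806]
upright_a 0.33 [ 0.5274 -0.165   0.2053] [356.771  242.2509]
pivot_a 0.86 [0.4763 0.1429 0.2007] [202.1501 269.9747]
pivot_a 0.75 [ 0.4752 -0.1558  0.1936] [352.4345 268.9829]
template 0.58 [ 0.5268 -0.1672  0.2034] [357.7804 242.6714]
```

View pics/scene1.png

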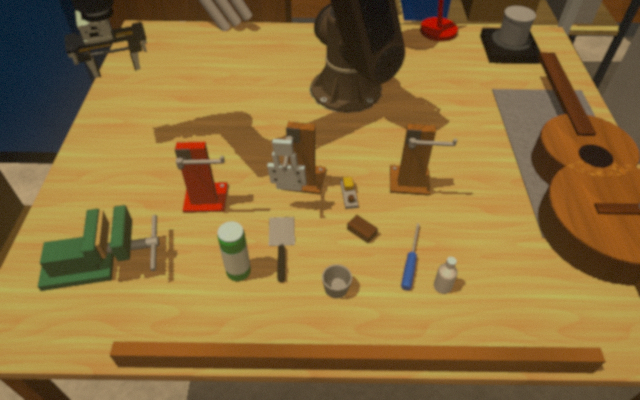

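View pics/top1.png

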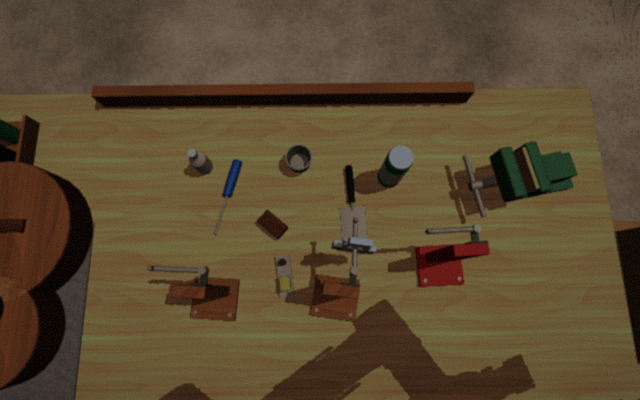

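Seen: A = brown upright with the template, (303,160) in scene. B = brown upright with empty hook, (415,160) in scene. The red one at (200,175) is the look-alike, and the template's shadow is at (325,200). Now a close crop to check the choice.

Run:
```python
from h import *
np.set_printoptions(precision=4,suppress=True)
im=cv2.imread('pics/top1.png'); c=calibration('top'); c2=calibration('scene')
cr=cv2.resize(im[215:330,140:390],None,fx=3.2,fy=3.2,interpolation=cv2.INTER_CUBIC)
cv2.imwrite('pics/crop1.png',np.clip(cr*1.6,0,255).astype('uint8'))
for n in ['top','scene']:
  cc=calibration(n)
  for l in ['spray','glue','tin','spatula','block','plane','chisel']:
    camera(n) if l=='spray' else 0
    for d in mark_of(n,l)[:1]: print(n,l,round(d['conf'],2),toW(cc,d['centre']))
print(c['fx'],R.from_quat(np.roll(arm.read_state()['tool_rot'],-1)).as_matrix())
```

```text
top spray 0.65 [ 0.7634 -0.04   -0.0013]
top glue 0.81 [0.7599 0.2123 0.0024]
top tin 0.71 [ 0.7654 -0.0418  0.0015]
top spatula 0.6 [ 0.6526 -0.1722 -0.0016]
top block 0.95 [0.5987 0.0284 0.0013]
top plane 0.58 [ 0.4686 -0.003   0.0001]
top chisel 0.9 [ 0.6746  0.1462 -0.0024]
scene spray 0.6 [ 0.7195 -0.2742 -0.0025]
scene glue 0.71 [0.7585 0.2132 0.001 ]
scene tin 0.95 [ 0.7615 -0.0466 -0.0014]
scene spatula 0.74 [0.6005 0.0243 0.0022]
scene block 0.9 [0.5957 0.0253 0.0016]
scene plane 0.87 [ 0.4688 -0.0041  0.0008]
scene chisel 0.55 [ 0.6694  0.1487 -0.0017]
371.61863223420403 [[-0.9342 -0.3568  0.    ]
 [-0.3568  0.9342 -0.    ]
 [ 0.     -0.     -1.    ]]
```

View pics/crop1.png

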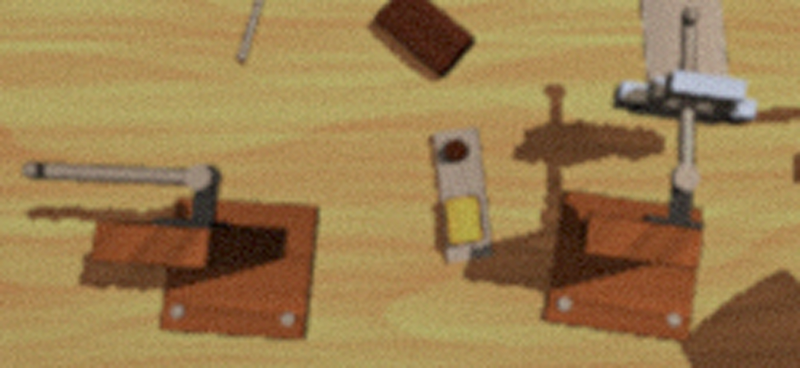

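```bash
cat >> h.py <<'E'
def atz(c,uv,z):
    r=cv2.Rodrigues(np.array(c['rvec'],float))[0]; o=toW(c,[0,0,0])
    d=r.T@np.array([(uv[0]-c['cx'])/c['fx'],(uv[1]-c['cy'])/c['fy'],1]); return (o+d*(z-o[2])/d[2]).round(4)
E
python3 - <<'E'
from h import *
c=calibration('top')
P=lambda x,y:(140+(x+.5)/3.2-.5,215+(y+.5)/3.2-.5)
for n,p,z in [('Apiv',(685,178),.205),('Atip',(689,14),.215),('Bpiv',(203,180),.205),('Btip',(34,170),.212),
 ('Afoot bl',(545,320),.006),('Afoot br',(690,340),.006),('Afoot fr',(702,207),.012),('Afoot fl',(565,190),.012),
 ('Bfoot bl',(160,328),.006),('br',(305,337),.006),('fr',(319,208),.012),
 ('tabL',(672,75),.245),('tabR',(745,84),.245),
 ('Apost fl',(590,220),.215),('Apost fr',(702,228),.215),('Bpost fl',(98,222),.215),('Bpost fr',(212,228),.215)]:
  print(n,atz(c,P(*p),z))
E
```

```text
Apiv [ 0.4722 -0.1572  0.205 ]
Atip [ 0.5729 -0.1619  0.215 ]
Bpiv [0.4743 0.1396 0.205 ]
Btip [0.4812 0.2411 0.212 ]
Afoot bl [ 0.3742 -0.0658  0.006 ]
Afoot br [ 0.3583 -0.1759  0.006 ]
Afoot fr [ 0.4574 -0.1877  0.012 ]
Afoot fl [ 0.4715 -0.0821  0.012 ]
Bfoot bl [0.3715 0.2276 0.006 ]
br [0.3637 0.1168 0.006 ]
fr [0.4599 0.108  0.012 ]
tabL [ 0.531  -0.1476  0.245 ]
tabR [ 0.5251 -0.1906  0.245 ]
Apost fl [ 0.4474 -0.0982  0.215 ]
Apost fr [ 0.4419 -0.1656  0.215 ]
Bpost fl [0.4495 0.1986 0.215 ]
Bpost fr [0.4452 0.1297 0.215 ]
```

A is the brown upright with the template at top (335,291), and B is the brown one with the empty folded hook at (216,289). The red one at (452,265) is rejected. The crop agrees with this. Next: lift, turn, and carry the shut fingers over to B.

Call:
apply_moves --commands "0 0 -20 0 0 -0.12 1;0 0 -20 0 0 -0.12 1;0 0 -20 0 0 -0.12 1;0 0 -20 0 0 -0.12 1;0 0 -20 0 0 -0.12 1;0 0 -20 0 0 -0.12 1;0 0 -20 0 0 -0.12 1;0 0 -20 0 0 -0.12 1"

```text
time_s: 1.87
tool_pos: [0.2407, -0.6305, 0.3877]
tool_rot: [0.0, -0.617, 0.787, -0.0]
force: [0.4, -0.8, -0.2]
opening: 0.04
grip_force: 0.0
```

Call:
apply_moves --commands "0 0 0 0 0 -0.085 1;0 0 0 0 0 -0.085 1;-38 -15 0 0 0 0 1;-38 -15 0 0 0 0 1;-38 -15 0 0 0 0 1;-38 -15 0 0 0 0 1;-38 -15 0 0 0 0 1;-38 -15 0 0 0 0 1"

```text
time_s: 2.53
tool_pos: [0.3481, -0.4083, 0.3867]
tool_rot: [0.0, -0.68, 0.734, -0.0]
force: [0.8, 0.0, 0.5]
opening: 0.0002
grip_force: 0.0
```

Call:
apply_moves --commands "-36 -15 0 0 0 0 1;-36 -15 0 0 0 0 1;-36 -15 0 0 0 0 1;-36 -15 0 0 0 0 1;-36 -15 0 0 0 0 1;-36 -15 0 0 0 0 1;-30 3 0 0 0 0 1;-38 3 0 0 0 0 1"

```text
time_s: 3.2
tool_pos: [0.4535, -0.1319, 0.3861]
tool_rot: [-0.0, -0.68, 0.733, 0.0]
force: [0.1, 0.1, -0.4]
opening: 0.0003
grip_force: 0.0
```

Call:
apply_moves --commands "-38 3 0 0 0 0 1;-38 3 0 0 0 0 1;-38 3 0 0 0 0 1;-38 3 0 0 0 0 1;-38 3 0 0 0 0 1;-38 3 0 0 0 0 1;-38 3 0 0 0 0 1;-38 3 0 0 0 0 1"

```text
time_s: 3.87
tool_pos: [0.4517, 0.1736, 0.3871]
tool_rot: [0.001, -0.68, 0.733, -0.0]
force: [1.6, -0.0, -0.3]
opening: 0.0004
grip_force: 0.0
```

Call:
apply_moves --commands "0 0 0 0 0 0 1;0 0 0 0 0 0 1;0 0 0 0 0 0 1;0 0 0 0 0 0 1;0 0 0 0 0 0 1;0 0 0 0 0 0 1;0 0 0 0 0 0 1;0 0 0 0 0 0 1"

```text
time_s: 4.53
tool_pos: [0.4524, 0.1711, 0.3867]
tool_rot: [0.0, -0.679, 0.734, 0.0]
force: [0.3, 0.5, -0.1]
opening: 0.0003
grip_force: 0.0
```

Run:
```python
from h import *
np.set_printoptions(precision=4,suppress=True)
print(arm.read_state()['tool_pos'],arm.read_state()['force'])
im,c=snap('wrist','w1.png')
for l in ['upright_b','pivot_b']:
  for d in mark_of('wrist',l): 
    w=toW(c,d['centre']); print(l,round(d['conf'],2),w,proj(c,w)[0])
print(toW(c,[0,0,0]))
for p in [(.4755,.141,.2),(.481,.241,.2),(.4495,.1986,.215),(.452,.222,.185)]: print(p,proj(c,p))
```

```text
[0.4524 0.1711 0.3867] [ 0.3066  0.5444 -0.125 ]
upright_b 0.83 [ 0.4341  0.1639 -0.0039] [327.8667 147.1253]
pivot_b 0.65 [0.4742 0.1394 0.2033] [295.0241 154.1733]
[0.4438 0.086  0.5458]
(0.4755, 0.141, 0.2) [[294.2464 155.1874]]
(0.481, 0.241, 0.2) [[298.115  237.8845]]
(0.4495, 0.1986, 0.215) [[321.6048 206.8748]]
(0.452, 0.222, 0.185) [[320.7926 217.0853]]
```

View pics/w1.png

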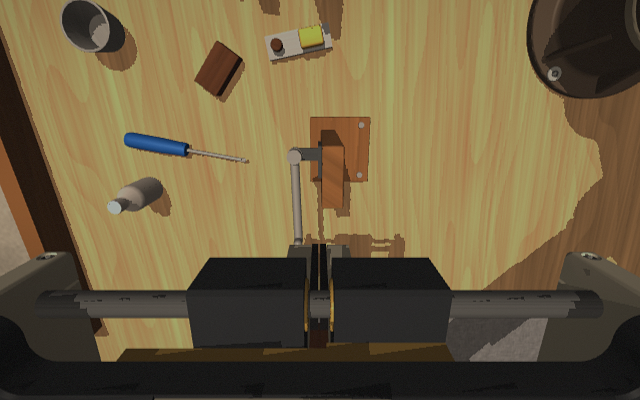

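Hook B shows with its pivot at (294,157) and tip at (298,243), in line with my estimate. Now down behind its free end.

Call:
apply_moves --commands "-25 4 0 0 0 0 1;-26 4 0 0 0 0 1;0 0 30 0 0 0 1;0 0 40 0 0 0 1;0 0 40 0 0 0 1;0 0 40 0 0 0 1;0 0 30 0 0 0 1;0 0 20 0 0 0 1"

```text
time_s: 5.35
tool_pos: [0.4468, 0.222, 0.1832]
tool_rot: [-0.002, -0.68, 0.734, 0.0]
force: [-0.2, -0.3, 0.0]
opening: 0.0003
grip_force: 0.0
```

Call:
apply_moves --commands "0 0 0 0 0 0 1;0 0 0 0 0 0 1;0 0 0 0 0 0 1;0 0 0 0 0 0 1;0 -1 0 0 0 0 1;0 -2 0 0 0 0 1;0 -2 0 0 0 0 1;0 0 0 0 0 0 1"

```text
time_s: 6.02
tool_pos: [0.4537, 0.2229, 0.187]
tool_rot: [0.0, -0.68, 0.733, -0.0]
force: [0.2, 0.1, -0.6]
opening: 0.0003
grip_force: 0.0
```

Call:
apply_moves --commands "0 -5 0 0 0 0 1;0 -7 0 0 0 0 1;0 -8 0 0 0 0 1;0 -8 0 0 0 0 1;2 -7 0 0 0 0 1;2.5 -7 0 0 0 0 1;3 -7 0 0 0 0 1;3.5 -7 0 0 0 0 1"

```text
time_s: 6.68
tool_pos: [0.5095, 0.2079, 0.1867]
tool_rot: [0.001, -0.68, 0.733, 0.0]
force: [-1.0, 4.5, 0.3]
opening: 0.0006
grip_force: 2.3
```

Call:
apply_moves --commands "5 -7 0 0 0 0 1;5 -6 0 0 0 0 1;6 -6 0 0 0 0 1;6 -5 0 0 0 0 1;6 -4 0 0 0 0 1;5 -2 0 0 0 0 1;4 -2 0 0 0 0 1;0 0 0 0 0 0 1"

```text
time_s: 7.35
tool_pos: [0.5376, 0.1673, 0.1866]
tool_rot: [0.0, -0.679, 0.734, -0.0]
force: [-1.0, 1.1, -0.6]
opening: 0.0002
grip_force: 0.4
```

Call:
apply_moves --commands "2 -1 0 0 0 0 1;2 -1 0 0 0 0 1;2 -1 0 0 0 0 1;1.5 -1 0 0 0 0 1;0 0 0 0 0 0 1;0 0 0 0 0 0 1;0 0 0 0 0 0 1;0 0 0 0 0 0 1"

```text
time_s: 8.02
tool_pos: [0.5408, 0.1604, 0.1866]
tool_rot: [0.0, -0.68, 0.733, -0.0]
force: [-2.5, 2.4, -0.6]
opening: 0.0004
grip_force: 1.0
```

```bash
python3 -c "
from h import *
s=arm.read_state();print(s['force'],s['torque'],s['tool_pos'])"
```

```text
[-2.49170186  2.44180311 -0.6184748 ] [0.68897413 0.68622694 0.0176954 ] [0.54084222 0.1604248  0.18661282]
```

Call:
apply_moves --commands "1 0 0 0 0 0 1;1 0 0 0 0 0 1;1 0 0 0 0 0 1;1 0 0 0 0 0 1;0 0 0 0 0 0 1;0 0 0 0 0 0 1;0 0 0 0 0 0 1;0 0 0 0 0 0 1"

```text
time_s: 8.68
tool_pos: [0.5409, 0.1577, 0.1868]
tool_rot: [0.001, -0.68, 0.733, 0.0]
force: [-1.3, 8.0, -1.5]
opening: 0.0005
grip_force: 3.6
```

Call:
apply_moves --commands "1 0 0 0 0 0 1;1 0 0 0 0 0 1;1 0 0 0 0 0 1;0 0 0 0 0 0 1;0 0 0 0 0 0 1;0 0 0 0 0 0 1;0 0 0 0 0 0 1;0 0 0 0 0 0 1"

```text
time_s: 9.35
tool_pos: [0.541, 0.1564, 0.1869]
tool_rot: [0.003, -0.68, 0.733, 0.001]
force: [-2.0, 14.3, -1.1]
opening: 0.0001
grip_force: 6.9
```

Stop B felt: 14 N held for half a second, well past the 6 N needed. Backing off and heading above the template.

Call:
apply_moves --commands "-10 0 0 0 0 0 1;-15 0 0 0 0 0 1;0 0 -30 0 0 0 1;0 0 -40 0 0 0 1;0 0 -40 0 0 0 1;0 0 -40 0 0 0 1;30 -1 0 0 0 0.05 0.2;38 -1 0 0 0 0 0.2"

```text
time_s: 10.02
tool_pos: [0.5385, 0.112, 0.339]
tool_rot: [0.002, -0.661, 0.75, -0.001]
force: [-0.5, -0.4, -0.2]
opening: 0.0088
grip_force: 0.0
```

Call:
apply_moves --commands "38 -2 0 0 0 0 0.2;38 -2 0 0 0 0 0.2;38 -2 0 0 0 0 0.2;38 -2 0 0 0 0 0.2;38 -1 0 0 0 0 0.2;38 -1 0 0 0 0 0.2;38 -1 0 0 0 0 0.2;30 -1 0 0 0 0 0.2"

```text
time_s: 10.68
tool_pos: [0.5112, -0.1871, 0.3368]
tool_rot: [-0.001, -0.661, 0.751, -0.0]
force: [1.2, -0.1, -0.1]
opening: 0.0351
grip_force: 0.0
```

Call:
apply_moves --commands "0 0 0 0 0 0 0.2;0 0 0 0 0 0 0.2;0 0 0 0 0 0 0.2;0 0 0 0 0 0 0.2;0 0 0 0 0 0 0.2;0 0 0 0 0 0 0.2;0 0 0 0 0 0 0.2;0 0 0 0 0 0 0.2"

```text
time_s: 11.35
tool_pos: [0.5119, -0.1841, 0.3366]
tool_rot: [0.0, -0.662, 0.75, -0.0]
force: [-0.2, -0.4, 0.0]
opening: 0.0349
grip_force: 0.0
```

Run:
```python
from h import *
np.set_printoptions(precision=4,suppress=True)
print(arm.read_state()['tool_pos'],arm.read_state()['force'])
im,c=snap('wrist','w2.png'); 
for l in ['template','upright_a','pivot_a']:
  for d in mark_of('wrist',l): 
    w=toW(c,d['centre']); print(l,round(d['conf'],2),w,proj(c,w)[0])
for p in [(.474,-.158,.2),(.573,-.162,.205),(.528,-.168,.245)]: print(p,proj(c,p))
_,ct=snap('top','t2.png')
for d in mark_of('top','template'): print('top',d['conf'],toW(ct,d['centre']))
```

```text
[ 0.5119 -0.1841  0.3366] [-0.2254 -0.3913  0.0269]
template 0.72 [ 0.525  -0.1713  0.2049] [305.2303 207.6982]
upright_a 0.73 [ 0.5089 -0.3925 -0.0031] [300.9237   9.2425]
upright_a 0.7 [ 0.4328 -0.1318  0.0015] [369.8372 183.1842]
upright_a 0.64 [ 0.436   0.1644 -0.0016] [379.3638 330.6161]
pivot_a 0.83 [ 0.4734 -0.1551  0.2028] [358.7545 216.1289]
pivot_a 0.52 [ 0.6508 -0.1746  0.0038] [232.6797 174.4005]
pivot_a 0.2 [ 0.4328 -0.1334 -0.0027] [369.3652 181.6141]
(0.474, -0.158, 0.2) [[357.5434 212.5266]]
(0.573, -0.162, 0.205) [[258.9684 222.1279]]
(0.528, -0.168, 0.245) [[300.4568 226.7203]]
```

View pics/w2.png

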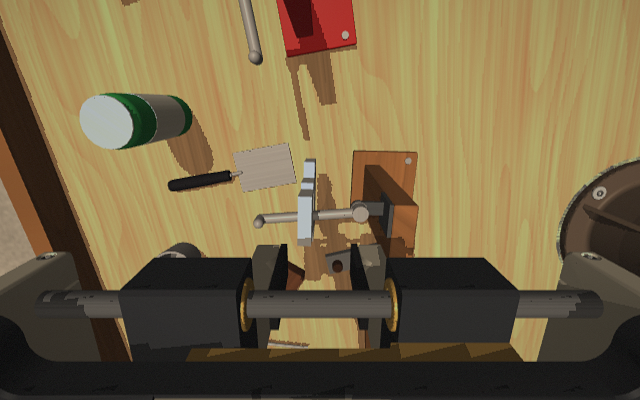

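Run:
```python
from h import *
c=calibration('wrist')
for p,z in [((305.5,218),.245),((309,190),.245),((305,245),.245),((359,213),.205),((260,222),.217)]: print(p,atz(c,p,z))
im=cv2.imread('pics/w2.png')[160:270,230:400]; cv2.imwrite('pics/c2.png',cv2.resize(im,None,fx=4.5,fy=4.5,interpolation=cv2.INTER_CUBIC))
```

```text
(305.5, 218) [ 0.5224 -0.176   0.245 ]
(309, 190) [ 0.516  -0.2003  0.245 ]
(305, 245) [ 0.5264 -0.1508  0.245 ]
(359, 213) [ 0.4729 -0.1597  0.205 ]
(260, 222) [ 0.5688 -0.167   0.217 ]
```

View pics/c2.png

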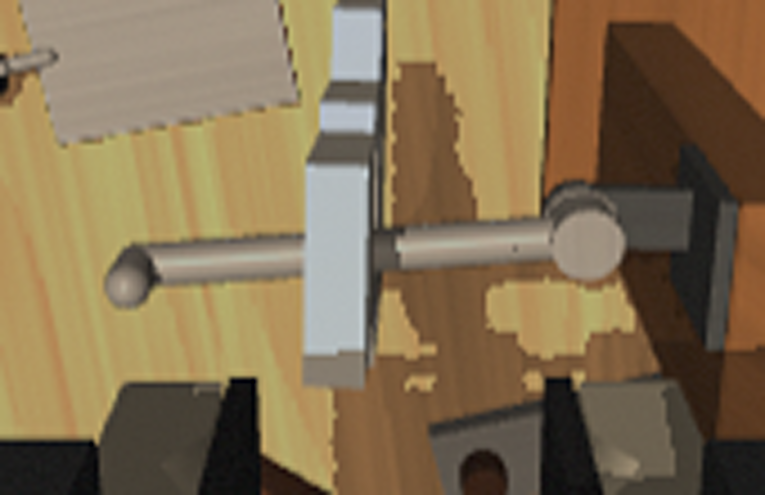

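Call:
apply_moves --commands "-13 -11 0 0 0 0 0.2;0 0 20 0 0 0 0.2;0 0 30 0 0 0 0.2;0 0 25 0 0 0 0.2;0 0 20 0 0 0 0.2;0 0 10 0 0 0 0.2;0 0 8 0 0 0 0.2;0 0 0 0 0 0 0.2"

```text
time_s: 12.32
tool_pos: [0.524, -0.1729, 0.2225]
tool_rot: [-0.001, -0.661, 0.75, 0.001]
force: [0.3, -0.0, 0.2]
opening: 0.0352
grip_force: 0.0
```

Call:
apply_moves --commands "0 0 0 0 0 0 0.4;0 0 0 0 0 0 0.5;0 0 0 0 0 0 0.6;0 0 0 0 0 0 0.7;0 0 0 0 0 0 0.8;0 0 0 0 0 0 0.8;0 0 0 0 0 0 0.8;0 0 0 0 0 0 0.8" --squeeze 4

```text
time_s: 12.98
tool_pos: [0.525, -0.1732, 0.2242]
tool_rot: [0.001, -0.661, 0.75, -0.001]
force: [2.3, 0.0, 2.5]
opening: 0.0119
grip_force: 4.0
```

Call:
apply_moves --commands "0 0 0 0 0 0 1;0 0 0 0 0 0 1;0 0 0 0 0 0 1;0 0 0 0 0 0 1;0 0 0 0 0 0 1;0 0 0 0 0 0 1;0 0 0 0 0 0 1;0 0 0 0 0 0 1" --squeeze 25

```text
time_s: 13.65
tool_pos: [0.5248, -0.1732, 0.2239]
tool_rot: [0.0, -0.661, 0.75, -0.0]
force: [4.6, -0.7, 4.1]
opening: 0.0121
grip_force: 25.0
```

Call:
apply_moves --commands "0 0 -2 0 0 0 1;0 0 -4 0 0 0 1;0 0 -5 0 0 0 1;0 0 -5 0 0 0 1;0 0 -5 0 0 0 1;0 0 0 0 0 0 1;0 0 0 0 0 0 1;0 0 0 0 0 0 1"

```text
time_s: 14.32
tool_pos: [0.524, -0.173, 0.2444]
tool_rot: [-0.0, -0.661, 0.75, 0.0]
force: [1.0, -0.1, -1.8]
opening: 0.012
grip_force: 25.0
```

Run:
```python
from h import *
np.set_printoptions(precision=4,suppress=True)
for n in ['scene','wrist','top']:
  im,c=snap(n,n+'3.png')
  for d in mark_of(n,'template')[:1]: print(n,d['conf'],toW(c,d['centre']))
s=arm.read_state();print(s['force'],s['torque'],s['tool_pos'])
```

```text
scene 0.9 [ 0.5272 -0.1678  0.2265]
wrist 0.78 [ 0.5244 -0.17    0.2261]
[-0.1485  0.0613 -3.2213] [-0.0059  0.1301  0.0132] [ 0.5242 -0.1731  0.2444]
```

Call:
apply_moves --commands "-2 -6 0 0 0 0 1;-2.5 -11 0 0 0 0 1;-1.5 -12 0 0 0 0 1;-1.5 -12 0 0 0 0 1;-1.5 -12 0 0 0 0 1;-1.5 -12 0 0 0 0 1;-1.5 -12 0 0 0 0 1;-1.5 -12 0 0 0 0 1"

```text
time_s: 15.28
tool_pos: [0.6161, -0.1708, 0.2439]
tool_rot: [-0.0, -0.661, 0.75, 0.0]
force: [0.8, 0.1, -3.1]
opening: 0.012
grip_force: 25.0
```

Run:
```python
from h import *
np.set_printoptions(precision=4,suppress=True)
for n in ['scene','wrist']:
  im,c=snap(n,n+'4.png')
  for d in mark_of(n,'template')[:1]: print(n,d['conf'],toW(c,d['centre']))
s=arm.read_state();print(s['force'],s['torque'],s['tool_pos'])
```

```text
scene 0.83 [ 0.6183 -0.165   0.2255]
wrist 0.97 [ 0.6148 -0.1673  0.2234]
[-0.5175 -0.7775 -2.5446] [-0.0261  0.2082 -0.0041] [ 0.6149 -0.1708  0.2436]
```

Call:
apply_moves --commands "0 0 -20 0 0 -0.09 1;0 0 -20 0 0 0 1;-20 0 0 0 0 0 1;-30 0 0 0 0 0 1;-35 0 0 0 0 0 1;-35 0 0 0 0 0 1;-35 0 0 0 0 0 1;-35 0 0 0 0 0 1"

```text
time_s: 16.15
tool_pos: [0.6207, 0.0204, 0.2849]
tool_rot: [0.0, -0.694, 0.72, -0.0]
force: [1.2, -0.2, -2.2]
opening: 0.012
grip_force: 25.0
```

Call:
apply_moves --commands "-35 0 0 0 0 0 1;-35 0 0 0 0 0 1;-30 0 0 0 0 0 1;-16 0 0 0 0 0 1;0 0 0 0 0 0 1;0 0 0 0 0 0 1;0 0 0 0 0 0 1;0 0 0 0 0 0 1"

```text
time_s: 16.82
tool_pos: [0.6252, 0.1338, 0.2847]
tool_rot: [-0.0, -0.694, 0.72, -0.0]
force: [0.2, -1.0, -3.0]
opening: 0.0121
grip_force: 25.0
```

Run:
```python
from h import *
np.set_printoptions(precision=4,suppress=True)
for n in ['scene','wrist','top']:
  im,c=snap(n,n+'5.png')
  for l in ['template','pivot_b']:
   for d in mark_of(n,l)[:3]: print(n,l,d['conf'],toW(c,d['centre']))
s=arm.read_state();print(s['force'],s['torque'],s['tool_pos'],s['tool_rot'])
a=cv2.imread('pics/wrist5.png')[100:300,180:460]; b=cv2.imread('pics/scene5.png')[100:230,330:490]
b=cv2.resize(b,None,fx=3.2,fy=3.2,interpolation=cv2.INTER_CUBIC)[:400]
a=cv2.resize(a,None,fx=1,fy=1)
o=np.zeros((600,560,3),np.uint8); o[:400,:512]=b; o[400:,:280]=a
cv2.imwrite('pics/c5.png',o)
```

```text
scene template 0.98 [0.628  0.1394 0.2639]
scene template 0.64 [ 0.7227 -0.2738 -0.0017]
scene template 0.46 [0.476  0.1395 0.199 ]
scene pivot_b 0.95 [0.4756 0.1391 0.2012]
scene pivot_b 0.85 [ 0.5544 -0.4076  0.2018]
scene pivot_b 0.61 [ 0.4778 -0.1623  0.2028]
wrist template 0.61 [0.6254 0.1378 0.2621]
wrist pivot_b 0.89 [0.4748 0.1373 0.2004]
top template 0.96 [0.6275 0.1426 0.2669]
top template 0.44 [ 0.6007  0.0294 -0.0004]
top pivot_b 0.95 [ 0.4722 -0.1591  0.1956]
top pivot_b 0.73 [0.4749 0.1434 0.2023]
top pivot_b 0.59 [ 0.5526 -0.4093  0.1999]
[-0.6886 -0.5295 -3.0487] [0.0382 0.1098 0.0124] [0.6253 0.1347 0.2846] [ 0.     -0.6942  0.7198  0.    ]
```

View pics/c5.png

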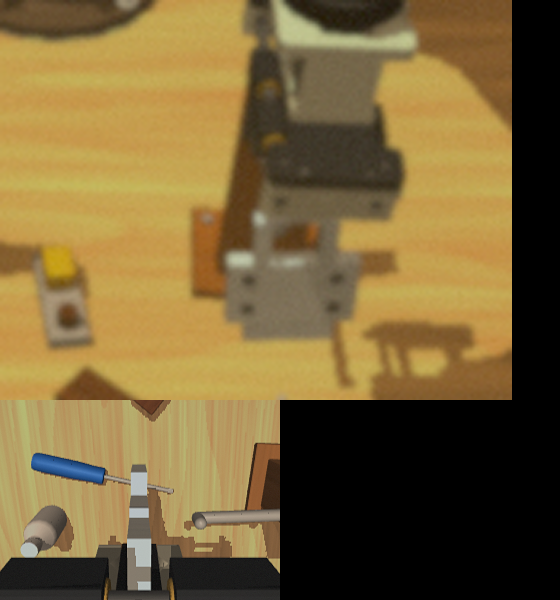

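The wrist view shows B's tip at (380,220) with the bar running right to (460,215), clear of the plate. The template is held upright and square. Working out the tip position.

Run:
```python
from h import *
c=calibration('wrist')
print([atz(c,(380,221),z) for z in (.21,.216,.222)],atz(c,(455,216.5),.2), proj(c,[(.4755,.14,.2),(.5755,.139,.2),(.5755,.139,.217)]))
im=cv2.imread('pics/wrist5.png')[190:240,350:480]
cv2.imwrite('pics/c6.png',cv2.resize(im,None,fx=6,fy=6,interpolation=cv2.INTER_CUBIC))
```

```text
[array([0.5746, 0.1427, 0.21  ]), array([0.5757, 0.1403, 0.216 ]), array([0.5769, 0.1379, 0.222 ])] [0.5104 0.1449 0.2   ] [[498.02960494 209.47606016]
 [376.71602119 212.48740008]
 [380.56985704 219.91692696]]
```

View pics/c6.png

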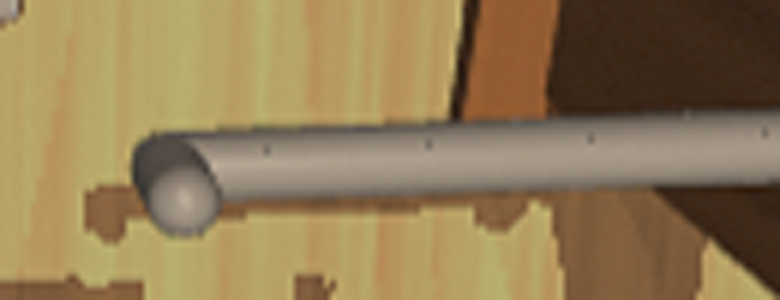

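Call:
apply_moves --commands "-2 0 15 0 0 0 1;0 0 15 0 0 0 1;0 0 10 0 0 0 1;0 0 0 0 0 0 1;0 0 0 0 0 0 1;0 5 0 0 0 0 1;0.4 10 0 0 0 0 1;0.4 10 0 0 0 0 1"

```text
time_s: 17.93
tool_pos: [0.5997, 0.1371, 0.2451]
tool_rot: [0.0, -0.694, 0.72, -0.0]
force: [-1.1, 1.1, -3.1]
opening: 0.0115
grip_force: 25.0
```

Call:
apply_moves --commands "0.4 10 0 0 0 0 1;0.4 10 0 0 0 0 1;0 0 0 0 0 0 1;0 0 0 0 0 0 1;0 0 0 0 0 0 1;0 0 0 0 0 0 1;0 0 0 0 0 0 1;0 0 0 0 0 0 1"

```text
time_s: 18.6
tool_pos: [0.5805, 0.1369, 0.2443]
tool_rot: [-0.0, -0.694, 0.72, 0.0]
force: [0.3, 0.6, -2.6]
opening: 0.0117
grip_force: 25.0
```

Call:
apply_moves --commands "0.4 6 0 0 0 0 1;0.4 8 0 0 0 0 1;0.4 9 0 0 0 0 1;0.4 9 0 0 0 0 1;0.4 9 0 0 0 0 1;0.4 7 0 0 0 0 1;0 0 0 0 0 0 1;0 0 0 0 0 0 1"

```text
time_s: 19.27
tool_pos: [0.532, 0.1365, 0.2452]
tool_rot: [0.001, -0.695, 0.719, -0.0]
force: [-0.7, 0.6, -2.9]
opening: 0.0118
grip_force: 25.0
```

Run:
```python
from h import *
np.set_printoptions(precision=4,suppress=True)
for n in ['scene','wrist']:
  im,c=snap(n,n+'7.png')
  for l in ['template']:
   for d in mark_of(n,l)[:1]: print(n,l,d['conf'],toW(c,d['centre']))
s=arm.read_state();print(s['force'],s['torque'],s['tool_pos'])
a=cv2.imread('pics/wrist7.png')[150:300,180:460]; cv2.imwrite('pics/c7.png',cv2.resize(a,None,fx=2.8,fy=2.8))
```

```text
scene template 0.79 [0.537  0.1435 0.2241]
wrist template 0.66 [0.5337 0.1377 0.2259]
[-0.328   0.8994 -2.6233] [0.0162 0.0568 0.0019] [0.5326 0.1363 0.2445]
```

View pics/c7.png

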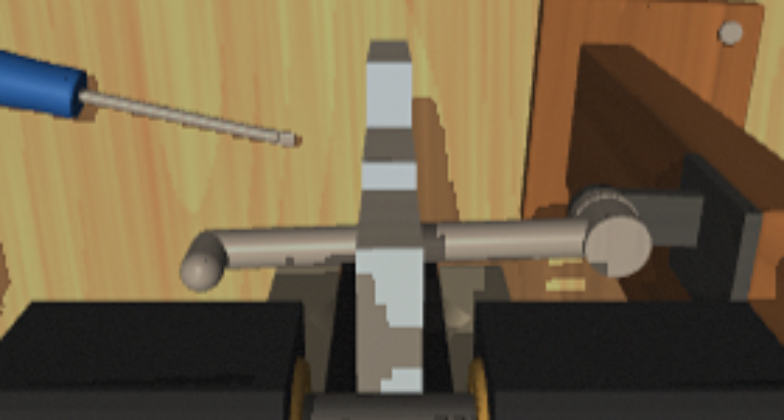

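The bar runs through the hole on both sides of the plate at crop (300,248) and (500,240). Lowering by feel.

Call:
apply_moves --commands "0 0 3 0 0 0 1;0 0 3 0 0 0 1;0 0 3 0 0 0 1;0 0 2 0 0 0 1;0 0 1 0 0 0 1;0 0 0 0 0 0 1;0 0 0 0 0 0 1;0 0 0 0 0 0 1"

```text
time_s: 20.13
tool_pos: [0.5324, 0.1363, 0.2327]
tool_rot: [0.0, -0.694, 0.72, -0.0]
force: [0.3, 0.6, -2.4]
opening: 0.0118
grip_force: 25.0
```

Call:
apply_moves --commands "0 0 1 0 0 0 1;0 0 1 0 0 0 1;0 0 1 0 0 0 1;0 0 0 0 0 0 1;0 0 0 0 0 0 1;0 0 0 0 0 0 1;0 0 0 0 0 0 1;0 0 0 0 0 0 1"

```text
time_s: 20.8
tool_pos: [0.5323, 0.1363, 0.2296]
tool_rot: [0.0, -0.694, 0.72, -0.0]
force: [-0.3, -0.8, -3.2]
opening: 0.0119
grip_force: 25.0
```

Call:
apply_moves --commands "0 0 1 0 0 0 1;0 0 1 0 0 0 1;0 0 1 0 0 0 1;0 0 0 0 0 0 1;0 0 0 0 0 0 1;0 0 0 0 0 0 1;0 0 0 0 0 0 1;0 0 0 0 0 0 1"

```text
time_s: 21.47
tool_pos: [0.5325, 0.1363, 0.227]
tool_rot: [0.0, -0.694, 0.72, -0.0]
force: [-1.2, 0.7, 4.6]
opening: 0.0116
grip_force: 25.0
```

Call:
apply_moves --commands "0 0 1 0 0 0 1;0 0 1 0 0 0 1;0 0 0 0 0 0 1;0 0 0 0 0 0 1;0 0 0 0 0 0 1;0 0 0 0 0 0 1;0 0 0 0 0 0 1;0 0 0 0 0 0 1"

```text
time_s: 22.13
tool_pos: [0.5327, 0.1363, 0.2258]
tool_rot: [0.001, -0.694, 0.72, -0.0]
force: [-3.4, 0.1, 10.0]
opening: 0.0115
grip_force: 25.0
```

The hook bears it, with a 13 N change. Relieve, let go and rise.

Call:
apply_moves --commands "0 0 -1 0 0 0 1;0 0 -0.5 0 0 0 1;0 0 0 0 0 0 0.9;0 0 0 0 0 0 0.7;0 0 0 0 0 0 0.5;0 0 0 0 0 0 0.4;0 0 0 0 0 0 0.3;0 0 0 0 0 0 0.3" --squeeze 4

```text
time_s: 22.8
tool_pos: [0.5322, 0.1363, 0.2258]
tool_rot: [-0.0, -0.694, 0.72, 0.0]
force: [0.5, -0.0, 1.1]
opening: 0.0293
grip_force: 0.0
```

Call:
apply_moves --commands "0 0 0 0 0 0 0.3;0 0 0 0 0 0 0.3;0 0 0 0 0 0 0.3;0 0 0 0 0 0 0.3;0 0 -10 0 0 0 0.3;0 0 -20 0 0 0 0.3;0 0 -30 0 0 0 0.3;0 0 -40 0 0 0 0.3"

```text
time_s: 23.47
tool_pos: [0.531, 0.1358, 0.3257]
tool_rot: [-0.002, -0.694, 0.72, 0.001]
force: [0.4, 1.6, 0.2]
opening: 0.0307
grip_force: 0.0
```

Run:
```python
from h import *
np.set_printoptions(precision=4,suppress=True)
for n in ['scene','wrist','top']:
  im,c=snap(n,n+'8.png')
  for l in ['template','pivot_a']:
   for d in mark_of(n,l)[:3]: print(n,l,d['conf'],toW(c,d['centre']))
s=arm.read_state();print(s['force'],s['opening'],s['tool_pos'])
```

```text
scene template 0.92 [0.5354 0.1397 0.2085]
scene pivot_a 0.96 [ 0.4796 -0.1629  0.2007]
scene pivot_a 0.76 [0.4766 0.1388 0.2004]
scene pivot_a 0.63 [ 0.5553 -0.4116  0.2019]
wrist template 0.81 [0.5328 0.1377 0.2037]
wrist pivot_a 0.69 [0.4741 0.1389 0.1988]
top template 0.55 [0.5367 0.141  0.2077]
top pivot_a 0.89 [ 0.5526 -0.407   0.1996]
top pivot_a 0.84 [0.4771 0.1413 0.2028]
top pivot_a 0.73 [ 0.4718 -0.1575  0.1932]
[-0.8865  0.164  -1.217 ] 0.030649406560005688 [0.5319 0.1361 0.3252]
```

Template hangs on B at z of about 0.207, free of the fingers. On to hook A's -y side with shut fingers.

Call:
apply_moves --commands "0 0 0 0 0 0.09 1;20 -3 0 0 0 0 1;37 -5 0 0 0 0 1;37 -5 0 0 0 0 1;37 -6 0 0 0 0 1;37 -6 0 0 0 0 1;37 -6 0 0 0 0 1;37 -6 0 0 0 0 1"

```text
time_s: 24.58
tool_pos: [0.5381, -0.1102, 0.3256]
tool_rot: [-0.0, -0.661, 0.75, 0.0]
force: [1.8, 1.0, -0.0]
opening: 0.0008
grip_force: 0.0
```

Call:
apply_moves --commands "37 -5 0 0 0 0 1;32 -4 0 0 0 0 1;16 -2 0 0 0 0 1;0 0 0 0 0 0 1;0 0 0 0 0 0 1;0 0 0 0 0 0 1;0 0 0 0 0 0 1;0 0 0 0 0 0 1"

```text
time_s: 25.25
tool_pos: [0.5389, -0.1932, 0.3261]
tool_rot: [0.0, -0.662, 0.75, -0.0]
force: [0.3, 0.1, 0.3]
opening: 0.0005
grip_force: 0.0
```

Run:
```python
from h import *
np.set_printoptions(precision=4,suppress=True)
s=arm.read_state();print(s['force'],s['opening'],s['tool_pos'],s['tool_rot'])
im,c=snap('wrist','w9.png')
for d in mark_of('wrist','pivot_a')[:2]: print(d['conf'],toW(c,d['centre']))
cv2.imwrite('pics/c9.png',cv2.resize(im[120:300,200:440,::-1],None,fx=3,fy=3))
print(proj(c,[(.475,-.159,.205),(.574,-.165,.205),(.539,-.195,.2)]))
```

```text
[0.2543 0.0782 0.3151] 0.0005120346233763787 [ 0.5389 -0.1932  0.3261] [ 0.0001 -0.6617  0.7498 -0.    ]
[[387.1231 222.7666]
 [284.5717 228.8729]
 [316.494  193.6367]]
```

View pics/c9.png

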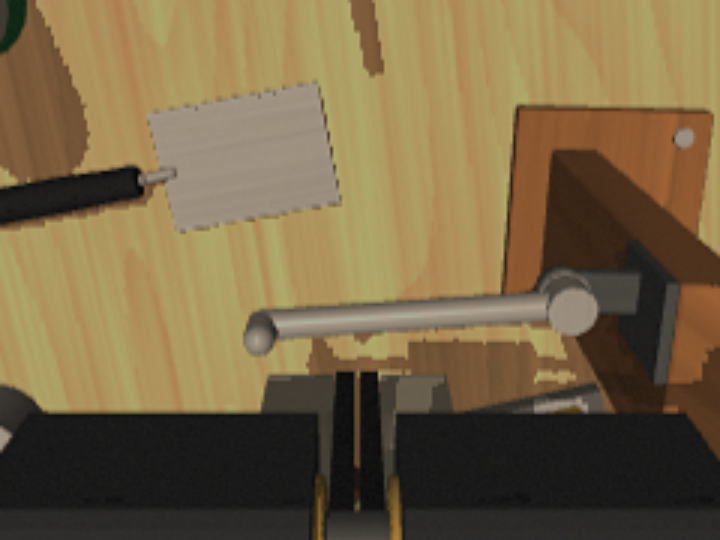

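Hook A is empty, with its pivot at crop (570,308) and tip at (260,333). The fingers' spot is clear. Going down, then sweeping the arc.

Call:
apply_moves --commands "0 0 25 0 0 0 1;0 0 40 0 0 0 1;0 0 35 0 0 0 1;0 0 25 0 0 0 1;0 0 14 0 0 0 1;0 0 0 0 0 0 1;0 0 0 0 0 0 1;0 0 0 0 0 0 1"

```text
time_s: 26.02
tool_pos: [0.5398, -0.1941, 0.1885]
tool_rot: [0.001, -0.661, 0.75, -0.001]
force: [0.8, -0.1, 0.3]
opening: 0.0006
grip_force: 0.0
```

Call:
apply_moves --commands "-4 0 0 0 0 0 1;-6 0 0 0 0 0 1;-6 -1 0 0 0 0 1;-6 -2 0 0 0 0 1;-7 -3 0 0 0 0 1;-7 -2 0 0 0 0 1;-7 1 0 0 0 0 1;-7 2 0 0 0 0 1"

```text
time_s: 26.68
tool_pos: [0.5497, -0.1454, 0.1873]
tool_rot: [-0.001, -0.661, 0.75, -0.0]
force: [-0.7, -6.0, 0.8]
opening: 0.0005
grip_force: 2.2
```

Call:
apply_moves --commands "-6 2 0 0 0 0 1;-6 2 0 0 0 0 1;-6 4 0 0 0 0 1;-6 4 0 0 0 0 1;-6 5 0 0 0 0 1;-5 4 0 0 0 0 1;-3 3 0 0 0 0 1;0 0 0 0 0 0 1"

```text
time_s: 27.35
tool_pos: [0.5311, -0.1037, 0.1876]
tool_rot: [0.001, -0.661, 0.75, -0.0]
force: [1.2, -1.1, 0.1]
opening: 0.0004
grip_force: 0.8
```

Call:
apply_moves --commands "-3 3 0 0 0 0 1;-2 3 0 0 0 0 1;-2 3 0 0 0 0 1;-1 2 0 0 0 0 1;-1 2 0 0 0 0 1;0 0 0 0 0 0 1;0 0 0 0 0 0 1;0 0 0 0 0 0 1"

```text
time_s: 28.02
tool_pos: [0.5191, -0.0937, 0.1869]
tool_rot: [0.0, -0.661, 0.75, 0.0]
force: [-0.2, -1.3, -0.0]
opening: 0.0005
grip_force: 0.6
```

Call:
apply_moves --commands "0 1.5 0 0 0 0 1;0 1.5 0 0 0 0 1;0 1 0 0 0 0 1;0 1 0 0 0 0 1;0 0 0 0 0 0 1;0 0 0 0 0 0 1;0 0 0 0 0 0 1;0 0 0 0 0 0 1"

```text
time_s: 28.68
tool_pos: [0.5144, -0.0932, 0.1871]
tool_rot: [0.0, -0.661, 0.75, -0.0]
force: [3.7, 1.6, 1.2]
opening: 0.0005
grip_force: 1.6
```

Call:
apply_moves --commands "0 1 0 0 0 0 1;0 1 0 0 0 0 1;0 1 0 0 0 0 1;0 0 0 0 0 0 1;0 0 0 0 0 0 1;0 0 0 0 0 0 1;0 0 0 0 0 0 1;0 0 0 0 0 0 1"

```text
time_s: 29.35
tool_pos: [0.5111, -0.093, 0.187]
tool_rot: [-0.0, -0.661, 0.75, 0.0]
force: [3.6, 0.9, 0.8]
opening: 0.0006
grip_force: 1.2
```

Call:
apply_moves --commands "0 1 0 0 0 0 1;0 1 0 0 0 0 1;0 0 0 0 0 0 1;0 0 0 0 0 0 1;0 0 0 0 0 0 1;0 0 0 0 0 0 1;0 0 0 0 0 0 1;0 0 0 0 0 0 1"

```text
time_s: 30.02
tool_pos: [0.5093, -0.0926, 0.187]
tool_rot: [-0.0, -0.661, 0.75, 0.0]
force: [3.7, 1.6, -1.1]
opening: 0.0004
grip_force: 1.4
```

Call:
apply_moves --commands "0 1 0 0 0 0 1;0 1 0 0 0 0 1;0 1 0 0 0 0 1;0 0 0 0 0 0 1;0 0 0 0 0 0 1;0 0 0 0 0 0 1;0 0 0 0 0 0 1;0 0 0 0 0 0 1"

```text
time_s: 30.68
tool_pos: [0.5062, -0.0923, 0.187]
tool_rot: [-0.0, -0.661, 0.75, 0.0]
force: [3.4, 2.6, 1.7]
opening: 0.0007
grip_force: 1.3
```

Call:
apply_moves --commands "0 1 0 0 0 0 1;0 1 0 0 0 0 1;0 0 0 0 0 0 1;0 0 0 0 0 0 1;0 0 0 0 0 0 1;0 0 0 0 0 0 1;0 0 0 0 0 0 1;0 0 0 0 0 0 1"

```text
time_s: 31.35
tool_pos: [0.5043, -0.092, 0.187]
tool_rot: [-0.0, -0.661, 0.75, 0.0]
force: [3.1, 1.6, -0.1]
opening: 0.0005
grip_force: 1.5
```

Call:
apply_moves --commands "0 1 0 0 0 0 1;0 1 0 0 0 0 1;0 0 0 0 0 0 1;0 0 0 0 0 0 1;0 0 0 0 0 0 1;0 0 0 0 0 0 1;0 0 0 0 0 0 1;0 0 0 0 0 0 1"

```text
time_s: 32.02
tool_pos: [0.5024, -0.0917, 0.1871]
tool_rot: [0.0, -0.661, 0.75, 0.0]
force: [3.5, 2.8, -0.5]
opening: 0.0007
grip_force: 1.9
```

Call:
apply_moves --commands "0 1 0 0 0 0 1;0 1 0 0 0 0 1;0 0 0 0 0 0 1;0 0 0 0 0 0 1;0 0 0 0 0 0 1;0 0 0 0 0 0 1;0 0 0 0 0 0 1;0 0 0 0 0 0 1"

```text
time_s: 32.68
tool_pos: [0.5005, -0.0914, 0.1871]
tool_rot: [0.0, -0.661, 0.75, -0.0]
force: [4.4, 2.6, -1.4]
opening: 0.0004
grip_force: 2.0
```

Call:
apply_moves --commands "0 1 0 0 0 0 1;0 1 0 0 0 0 1;0 0 0 0 0 0 1;0 0 0 0 0 0 1;0 0 0 0 0 0 1;0 0 0 0 0 0 1;0 0 0 0 0 0 1;0 0 0 0 0 0 1"

```text
time_s: 33.35
tool_pos: [0.4986, -0.0912, 0.1871]
tool_rot: [0.0, -0.661, 0.75, -0.0]
force: [4.3, 3.4, -0.4]
opening: 0.0004
grip_force: 2.2
```

Call:
apply_moves --commands "0 1 0 0 0 0 1;0 1 0 0 0 0 1;0 0 0 0 0 0 1;0 0 0 0 0 0 1;0 0 0 0 0 0 1;0 0 0 0 0 0 1;0 0 0 0 0 0 1;0 0 0 0 0 0 1"

```text
time_s: 34.02
tool_pos: [0.498, -0.091, 0.1876]
tool_rot: [0.001, -0.661, 0.75, -0.001]
force: [8.0, 1.0, -1.6]
opening: 0.0002
grip_force: 4.1
```

Call:
apply_moves --commands "0 1 0 0 0 0 1;0 0.5 0 0 0 0 1;0 0 0 0 0 0 1;0 0 0 0 0 0 1;0 0 0 0 0 0 1;0 0 0 0 0 0 1;0 0 0 0 0 0 1;0 0 0 0 0 0 1"

```text
time_s: 34.68
tool_pos: [0.4976, -0.0908, 0.1879]
tool_rot: [0.002, -0.661, 0.75, -0.002]
force: [11.6, -0.7, -2.7]
opening: 0.0002
grip_force: 5.8
```

Stop A felt: 11.6 N held with almost no travel. Withdrawing straight off the bar and up.

Call:
apply_moves --commands "0 -3 0 0 0 0 1;0 -10 0 0 0 0 1;0 -12 0 0 0 0 1;0 0 -20 0 0 0 1;0 0 -40 0 0 0 1;0 0 -40 0 0 0 1;0 0 -20 0 0 0 1;0 0 0 0 0 0 1"

```text
time_s: 35.35
tool_pos: [0.522, -0.0948, 0.3122]
tool_rot: [0.002, -0.661, 0.75, -0.002]
force: [0.9, -0.3, -0.1]
opening: 0.0002
grip_force: 0.0
```

Run:
```python
from h import *
np.set_printoptions(precision=4,suppress=True)
s=arm.read_state();print(s['force'],s['tool_pos'])
a,c=snap('scene','s10.png')
for d in mark_of('scene','template')[:1]: print(d['conf'],toW(c,d['centre']))
cv2.imwrite('pics/c10.png',cv2.resize(a[90:230,230:480,::-1],None,fx=3,fy=3))
```

```text
[ 0.8986 -0.282  -0.0819] [ 0.522  -0.0948  0.3122]
0.81 [0.5355 0.1439 0.2081]
```

View pics/c10.png

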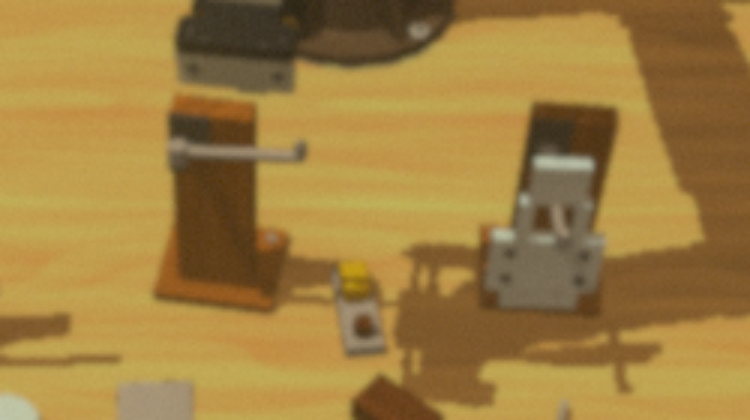

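Hook A is folded, from crop (180,152) to (300,152). The template hangs upright on B's hook at (545,230), and nothing else has moved. Handing in.

```bash
python3 -c "
from bench import arm
print(arm.sign_off())"
```

```text
the job is handed in; nothing more can be done
None
```

Job handed in after about 36 of the 72 s, with no verdict returned: hook B is out and was pressed home at about 14 N, the template hangs on it let go, and hook A is folded and was pressed home at about 12 N.

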